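# Tip the test disc into the spout and set it on the kiln post

## Task

A glazed test disc lies loose in the pan of the tilting tray. Without touching the disc while it is in the pan, raise the pan by its handle until the disc slides down into the spout, and lower the pan back level. Then pick the disc out of the spout and set it down, without dropping it, flat and centred on top of the round kiln post (not the square one), leaving the other things on the table where they are.

Things in the scene. Friction and masses are not known exactly. Their poses are not given: they have to be found in the camera images.
- disc: The test disc: a white glazed porcelain disc, 44 mm across and 4 mm thick, about 16 g, loose and slippery on the enamelled pan. Its origin is the centre of its underside; z is its axis, up. It starts flat on the pan's floor.
- stand: Fixed dark steel stand of the tilting tray. Origin on the table under the hinge axis; z up; x level, from hinge towards handle (spout on the -x side). The hinge axis is parallel to y, 60 mm above the table at x = 0. Base plate 10 mm high, x -15 to 185 mm, y +-95 mm; two hinge posts 62 mm high at x = 0, y = +-90 mm; a rubber rest under the pan.
- pan (a joint): Angle of the dark enamelled steel pan about the hinge, rad: 0 level on its rest, growing to at most 0.75 as the handle end is raised and the spout dips. Pan 0.6 kg, damped hinge: let go, it sinks back to 0 by itself in some 2 s. The disc begins to slide at 0.2 to 0.3 rad; 0.6 rad held for a second brings it into the spout.
- pan_floor (a point): Middle of the wide part of the pan's floor, 120 mm from the hinge axis; floor top 60 mm above the table when level. This part is 150 mm wide (y of the stand) and runs from 65 to 173 mm from the hinge. Walls 16 mm high, 3 mm thick. From 65 mm down to 0 mm the side walls converge to the mouth.
- mouth (a point): Middle of the pan's mouth, on the hinge line, floor level (60 mm above the table): a 48 mm wide opening where the converging walls end (7 mm past the hinge line). Beyond it, 62 mm long, is the spout: a tongue 30 mm wide and 3 mm thick with no side walls, ended by a V stop (90 degrees, 12 mm high, apex 59 mm from the mouth, tips 41 mm from the mouth and 19 mm to either side).
- handle (a point): Centre of the pan's handle: a round pale wooden bar, 10 mm thick, 118 mm long, parallel to the hinge axis (stand's y), held at its ends by arms from the pan's end wall. Pan level: 195 mm from the hinge axis along the stand's x, 110 mm above the table (50 above the pan floor); moves with the pan. It can be pinched from above and turns between the fingers.
- spout (a point): Point on the spout's floor where the centre of the disc's underside rests against the V stop: 28 mm from the hinge axis, away from the handle; 60 mm above the table when level; moves with the pan. There the disc overhangs the tongue by 7 mm on both sides (stand's +y, -y), with free space below, so fingers can pass its edge and pinch it across y.
- round_post: The round kiln post, buff fired clay, fixed: a 30 mm diameter cylinder on a 60 x 60 x 12 mm foot, 60 mm high in all. Origin at the centre of its underside on the table.
- round_top (a point): Centre of the round post's flat top face, 60 mm above the table. The disc (44 mm) overhangs it by 7 mm all round.
- square_post: The square kiln post, same clay, foot and 60 mm height but 30 x 30 mm in section; fixed. Not the one to use. Origin at the centre of its underside.
- mug: A dark stoneware mug with a handle, 80 mm across, 100 mm high; bystander, loose. Origin at the centre of its underside.
- glaze_jar: A white glaze jar with a lid, 64 mm across, 85 mm high; bystander, loose. Origin at the centre of its underside.
- brush: A flat brush, some 200 mm long, 42 mm wide, lying on the table; bystander, loose. Origin under its middle.
- rib: A pale wooden throwing rib lying flat, 71 x 42 x 7 mm; bystander, loose, on the table between the spout and the posts. Origin under it, some 10 mm from its middle.
- bowl: A bisque bowl, 120 mm across, 55 mm high; bystander, loose. Origin at the centre of its underside.
- heat_gun: A yellow heat gun lying on its side, some 215 mm long, 66 mm high; bystander, loose. Origin under its barrel.
- test_pot: A small closed bisque pot, 72 mm across, 70 mm high; bystander, loose. Origin at the centre of its underside.
Mind the look-alikes: they are no part of the job. Leave any pink or red look-alike of the disc alone.

How it is judged:
On the way, in this order (a step that is already met when the one before it is completed fails the run):
1. the pan is raised by more than 0.25 rad (value of joint pan above 0.25 rad), for 0.1 s.
2. the pan is back level (below 0.06 rad) with the disc in the spout, within 12 mm of its resting point (value of joint pan below 0.06 rad and distance between disc and spout below 0.012 m), for 0.2 s.
At the end, for the whole second after the job is handed in: The disc rests flat (within 0.1 rad) and still on top of the round post, its centre within 10 mm of the post's axis and its underside within 4 mm of the post's top; the pan is level (below 0.06 rad) (horizontal distance between disc and round_top below 0.01 m and z of disc in the frame of round_top between -0.004 and 0.004 m and angle between disc's own z axis and vertical below 0.1 rad and linear speed of disc below 0.02 m/s and value of joint pan below 0.06 rad); the robot touches nothing.
It fails at once if the fingers touch the disc while it lies in the pan (more than 30 mm from the hinge towards the handle) (contact force between the fingers and disc above 0.3 N and x of disc in the frame of stand above 0.03 m and z of disc in the frame of stand below 0.068 m and value of joint pan below 0.1 rad).
It fails at once if the fingers touch the disc while the pan is raised (contact force between the fingers and disc above 0.3 N and value of joint pan above 0.1 rad).
It fails at once if the disc falls to the table (height (world z) of disc below 0.015 m).
It fails at once if the disc is dropped onto the round post (it arrives faster than 0.45 m/s, a fall of about 10 mm) (linear speed of disc above 0.45 m/s and horizontal distance between disc and round_top below 0.03 m and z of disc in the frame of round_top below 0.02 m and contact force between the fingers and disc below 0.1 N).
It fails at once if another thing on the table is moved by more than 30 mm (distance of any of mug, glaze_jar, brush, rib, bowl, heat_gun, test_pot from where it was at the start of the episode above 0.03 m).
It also fails if it takes over 58 s, if anything falls off the work surface, if the arm or the gripper's body presses on something with over 40 N, if the wrist force passes 120 N, or if a joint passes its speed limit or range.

## Robot

A 7-joint arm with a two-finger parallel gripper is mounted at the origin on the work surface. World frame = base frame: x ahead of the robot, y to its left, z up, the work surface at z = 0. Lengths are in m, angles in rad, forces in N, time in s.
With the tool pointing down it reaches from about 0.4 to 0.875 m from the base axis. Payload 19.3 kg.
Tool frame: the origin (TCP) lies between the finger pads; the fingertips stand bot.tcp_to_tips ahead of it and the grasp point (between the pads) is the TCP (bot.tcp_to_tips is the distance from the TCP to the fingertips, in m); z points along the fingers, y is the line along which they close (so a half turn about z gives the same grasp; the last joint's range is limited). The gripper opens to 85 mm and grips with 20 to 120 N. Pads are 22 mm wide; open, the fingers measure 114 mm over their backs; the gripper's body (76 mm by 85 mm) begins 54 mm behind the grasp point. The pads swing forward as they close: fully open they stand 13 mm farther back than shut.
Start: joints at [1.037, 0.521, -0.036, 1.599, 0.021, 1.021, -0.113], TCP at [0.28, -0.559, 0.25] pointing down, gripper open.
Joint ranges: [-2.91, 2.91], [-0.3, 2.13], [-1.5, 1.42], [0.17, 2.43], [-1.26, 4.41], [0.16, 1.93], [-2.52, 2.52]. Speed limits (rad/s): [1.89, 1.89, 2.39, 2.39, 3.01, 3.01, 3.01].

## Interface

Orientations are given as [roll, pitch, yaw] about the fixed x, y, z axes, in that order (R = Rz(yaw) Ry(pitch) Rx(roll)).
In Python, from workcell import telemetry, grab_frame, bot gives the robot as it stands. The module is installed in compiled form; this text tells all that it offers.
- The arm moves only by the shell command python3 -m crank 'ROWS' [FORCE]. ROWS is text: rows parted by semicolons, each of 7 numbers parted by spaces: the finger opening in m, from 0 to 0.0854, then the shift along the tool's x, y, z in m, then the turn, a rotation vector about the tool's x, y, z in degrees. A call has exactly 8 rows; each row shifts and turns the commanded pose from where the row before left it, along the tool's axes as they then stand; what a row does not reach is not made up. A row lasts 1/12 s, in which the tool goes at most 41.7 mm and 7.16 degrees, less where a joint would pass 70% of its speed; a pose out of reach is approached as far as the arm can. A call with a gripper value outside its range is refused whole. The fingers move at their own pace and stop on an object; FORCE is the grip in N (left out, the last holds). Time passes only in rows, so rows that do not move let the fingers close, or fill a call up. It gives the time, the measured TCP pose, the force, the opening and the grip force at its end, in the units of the state.
- telemetry.observe(): the state, without advancing time (a new reading comes with each control period).
- grab_frame(name): name is "side" or "top" or "wrist"; returns a dict with "pixels" (384x512x3 uint8, red, green, blue), "depth" (384x512 float32, m along the optical axis (not along the pixel's ray), 0 where there is no reading), "vertical_fov" (degrees; the focal length in pixels is half the picture's height over the tangent of half this angle, whatever the lens; pixels are square), "cx", "cy" (the principal point, pixels), "distortion" ([k1, k2, p1, p2, k3] as OpenCV has them; the pictures are not rectified), "R" (3x3) and "t" (3): a world point X has camera coordinates R X + t; the wrist camera has in their place "hand_eye" (4x4, takes a point from camera to tool coordinates, whose origin is the TCP and whose axes are the flange's). Camera axes: x right, y down, z forward; pixel columns grow to the right and rows downward; lengths in m; the calibration is good to about 2 mm. A picture is of the moment at which its call begins: read the wrist's pose just before it.
- bot.job_done(): hands the job in; it is judged then, once.
The state is a dict: "clock": time; "qpos": joint angles; "qd": joint speeds; "joint_efforts": joint torques, N m; "position": TCP position; "tool_rot": TCP orientation; "force": force on the tool from outside, world axes, zero at the start; "moment": the same for the moment, N m; "grip_width": finger opening in m; "finger_force": force on a finger pad.
Only numpy, scipy, OpenCV 4.12 (cv2) and the standard library are available. Lean on these libraries where they do the work, as an engineer would, in place of code of your own. Each camera call takes 0.05 s, during which the arm holds its last target. There are 200 camera calls.

## Working session

There is one attempt and no reset: what is moved stays moved. The work goes in short steps, Python scripts to look and compute and a shell command to move; the robot and the scene stay as the last step left them, time stands still between calls to the robot, and variables do not carry over. Pictures are saved under pics/ and viewed, at most 10 in all, crops included, and the job is handed in when it is done.

```bash
mkdir -p pics
cat > h.py <<'E'
import numpy as np,cv2
from workcell import telemetry,grab_frame,bot
def K(f):
    fl=f["pixels"].shape[0]/2/np.tan(np.radians(f["vertical_fov"])/2)
    return np.array([[fl,0,f["cx"]],[0,fl,f["cy"]],[0,0,1.]])
def rays(f,uv):
    p=cv2.undistortPoints(np.array(uv,float).reshape(-1,1,2),K(f),np.array(f["distortion"],float)).reshape(-1,2)
    return np.c_[p,np.ones(len(p))]
def onplane(f,uv,z):
    R=np.array(f["R"]);t=np.array(f["t"]);d=rays(f,uv)@R;c=-R.T@t
    return c+d*((z-c[2])/d[:,2])[:,None]
def bydepth(f,uv):
    R=np.array(f["R"]);t=np.array(f["t"]);r=rays(f,uv)
    D=np.array([f["depth"][int(v),int(u)] for u,v in uv])
    return (r*D[:,None]-t)@R
def proj(f,X):
    return cv2.projectPoints(np.array(X,float).reshape(-1,3),cv2.Rodrigues(np.array(f["R"]))[0],np.array(f["t"],float),K(f),np.array(f["distortion"],float))[0].reshape(-1,2)
def save(f,n,crop=None,s=1.5):
    im=f["pixels"][...,::-1]
    if crop: a,b,c,d=crop; im=im[b:d,a:c]
    cv2.imwrite("pics/"+n,cv2.resize(im,None,fx=s,fy=s,interpolation=cv2.INTER_CUBIC))
E
python3 - <<'E'
from h import *
s=telemetry.observe();print(s["clock"],s["position"],s["tool_rot"],bot.tcp_to_tips)
for n in("top","side"):
    f=grab_frame(n);save(f,n+"0.png");print(n,-np.array(f["R"]).T@np.array(f["t"]),f["vertical_fov"])
E
```

```text
0.0 [ 0.27937789 -0.55873015  0.24972035] [-3.14044894e+00  1.29228132e-04  4.63753892e-01] 0.019
top [0.349337   0.04171398 1.29234206] 48.79052730298293
side [0.48787717 1.07587415 1.00572584] 43.659723352318075
```

View pics/top0.png

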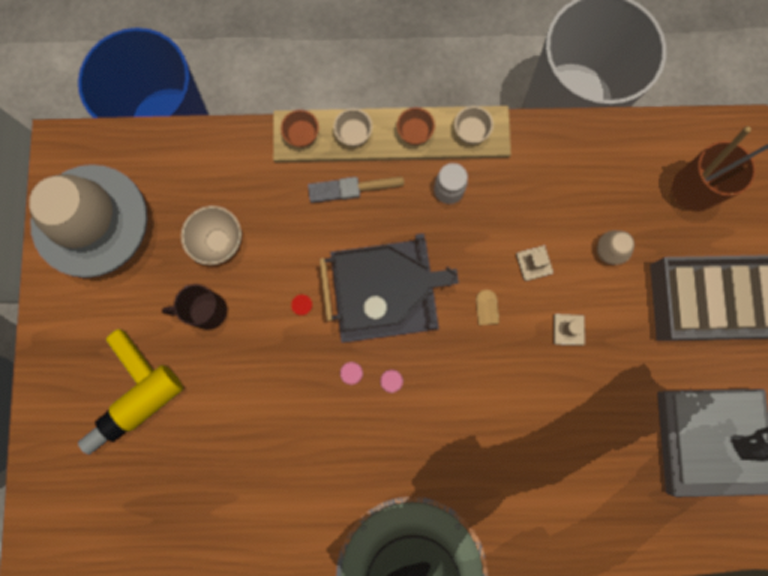

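View pics/side0.png

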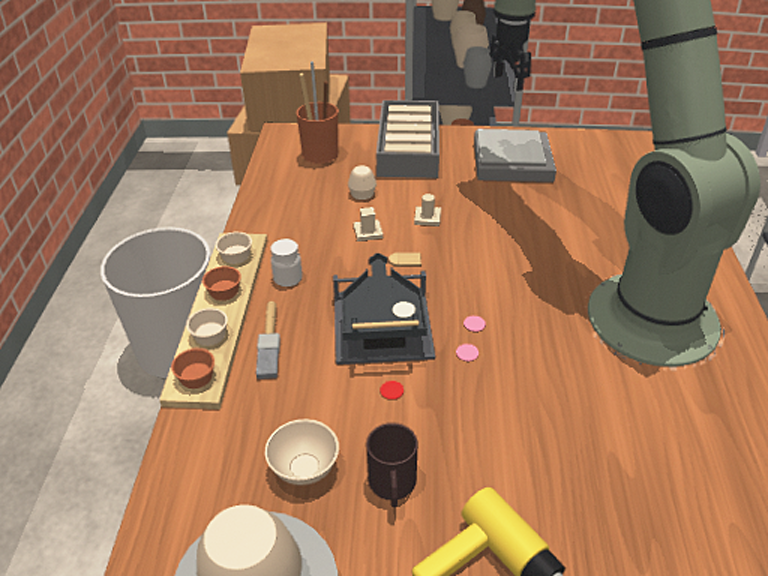

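The top view (1.5x pixels) is seen from above, with the robot at the bottom (410,560), +x up and +y to the left.
- Disc candidates: white disc in the pan (375,307), red disc (302,305), pink discs (351,373) and (391,381), white jar lid (452,175). By the description it is the white one in the pan.
- Posts: (570,328) looks round and (536,260) looks square.
- Tray: handle bar (326,290), spout tip (455,277), rib (487,307).

I'll check these choices in one close crop and measure.

Run:
```python
from h import *
f=grab_frame("top");g=grab_frame("side")
a=cv2.resize(f["pixels"][150:240,195:405,::-1],None,fx=3.7,fy=3.7,interpolation=cv2.INTER_CUBIC)
b=cv2.resize(g["pixels"][110:245,205:315,::-1],None,fx=2,fy=2,interpolation=cv2.INTER_CUBIC)
o=np.zeros((a.shape[0]+b.shape[0],max(a.shape[1],b.shape[1]),3),np.uint8);o[:a.shape[0],:a.shape[1]]=a;o[a.shape[0]:,:b.shape[1]]=b
print(o.shape);cv2.imwrite("pics/crop.png",o)
def blob(f,box,fn):
    u0,v0,u1,v1=box;h=cv2.cvtColor(f["pixels"],cv2.COLOR_RGB2HSV)[v0:v1,u0:u1].astype(int)
    m=fn(h).astype(np.uint8);n,l,s,c=cv2.connectedComponentsWithStats(m);i=1+np.argmax(s[1:,4]);
    ys,xs=np.nonzero(l==i);P=np.c_[xs+u0,ys+v0].astype(np.float32);return P
P=blob(f,(235,190,270,220),lambda h:(h[...,2]>150)&(h[...,1]<60));print("disc",len(P),P.mean(0),onplane(f,[P.mean(0)],.064))
P=blob(f,(205,165,227,220),lambda h:(h[...,2]>150)&(h[...,1]<150));
r=cv2.minAreaRect(P);print("handle",len(P),r,onplane(f,[r[0]],.113))
bx=cv2.boxPoints(r);bx=bx[np.argsort(bx[:,1])];e=onplane(f,[bx[:2].mean(0),bx[2:].mean(0)],.113);print(e,np.degrees(np.arctan2(*(e[0]-e[1])[:2][::-1])))
# top faces of posts, points in a z band
R=np.array(f["R"]);t=np.array(f["t"])
for nm,(u0,v0,u1,v1) in dict(r=(365,205,395,235),s=(343,160,372,190)).items():
    uv=np.array([(u,v) for v in range(v0,v1) for u in range(u0,u1)],float);X=bydepth(f,uv);k=(X[:,2]>.052)&(X[:,2]<.068)
    mm=uv[k];r=cv2.minAreaRect(mm.astype(np.float32));print(nm,k.sum(),r,X[k].mean(0),onplane(f,[mm.mean(0)],.06))
# dark pan points at floor height (tongue)
uv=np.array([(u,v) for v in range(155,230) for u in range(215,310)],float);X=bydepth(f,uv)
k=(X[:,2]>.05)&(X[:,2]<.085);np.save("pan.npy",X[k])
print(k.sum(),X[k][np.argsort(X[k][:,1])[:6]])
```

```text
(603, 777, 3)
disc 164 [249.79268 204.5    ] [[0.51284523 0.06047417 0.064     ]]
handle 94 ((216.93603515625, 191.939453125), (40.30752944946289, 2.861422061920166), 82.09283447265625) [[0.54408836 0.1518123  0.113     ]]
[[0.60182344 0.15933812 0.113     ]
 [0.48723807 0.14440743 0.113     ]] 7.4239176070401065
r 88 ((383.0, 217.5), (9.0, 10.0), 90.0) [ 0.46719485 -0.32817409  0.05989597] [[ 0.46717974 -0.32814727  0.06      ]]
s 110 ((358.97064208984375, 172.38235473632812), (9.943960189819336, 11.399174690246582), 75.96376037597656) [ 0.60299843 -0.266516    0.05915068] [[ 0.60281551 -0.26630867  0.06      ]]
3220 [[ 0.55585842 -0.10319822  0.06064614]
 [ 0.56814325 -0.10087773  0.05930258]
 [ 0.56525432 -0.10083387  0.05865499]
 [ 0.56209583 -0.10061024  0.05956444]
 [ 0.55632898 -0.10052797  0.05822395]
 [ 0.55855711 -0.10012454  0.0627482 ]]
```

View pics/crop.png

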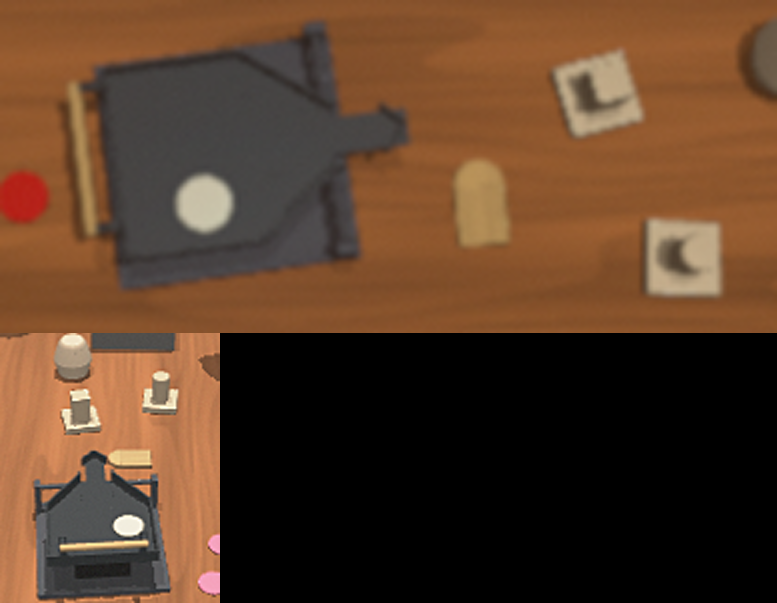

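The crop confirms it: the white disc lies in the pan at (205,203). The post at (683,257) has the round top and the one at (600,92) has the square top. Next I turn the tool to yaw about 7.3° and fly above the handle.

```bash
python3 -m crank '0.085 0 0 0 0 0 6.43;0.085 0 0 0 0 0 6.43;0.085 0 0 0 0 0 6.43;0.085 0.0177 -0.0336 0 0 0 0;0.085 0.0177 -0.0336 0 0 0 0;0.085 0.0177 -0.0336 0 0 0 0;0.085 0.0177 -0.0336 0 0 0 0;0.085 0.0177 -0.0336 0 0 0 0' 20
python3 -m crank '0.085 0.0177 -0.0336 0 0 0 0;0.085 0.0177 -0.0336 0 0 0 0;0.085 0.0177 -0.0336 0 0 0 0;0.085 0.0177 -0.0336 0 0 0 0;0.085 0.0177 -0.0336 0 0 0 0;0.085 0.0177 -0.0336 0 0 0 0;0.085 0.0177 -0.0336 0 0 0 0;0.085 0.0177 -0.0336 0 0 0 0'
python3 -m crank '0.085 0.0177 -0.0336 0 0 0 0;0.085 0.0177 -0.0336 0 0 0 0;0.085 0.0177 -0.0336 0 0 0 0;0.085 0.0177 -0.0336 0 0 0 0;0.085 0.0177 -0.0336 0 0 0 0;0.085 0.0177 -0.0336 0 0 0 0;0.085 0.0177 -0.0336 0 0 0 0;0.085 0 0 0 0 0 0'
cat >> h.py <<'E'
from scipy.spatial.transform import Rotation as Ro
def wrist():
    s=telemetry.observe();f=grab_frame("wrist");Rt=Ro.from_euler("xyz",s["tool_rot"]).as_matrix();H=np.array(f["hand_eye"])
    Rc=Rt@H[:3,:3];c=Rt@H[:3,3]+np.array(s["position"]);f["R"]=Rc.T;f["t"]=-Rc.T@c
    return s,f
E
python3 - <<'E'
from h import *
s,f=wrist();print(s["clock"],s["position"],s["tool_rot"],s["force"],np.array(f["hand_eye"]).round(3));save(f,"w1.png",s=1)
np.save("w1.npy",f,allow_pickle=True)
E
```

```text
clock: 0.87
position: [0.3462, -0.3793, 0.2502]
tool_rot: [-3.142, 0.0, 0.127]
force: [1.3, -0.6, 0.4]
grip_width: 0.0852
finger_force: 0.0
clock: 1.53
position: [0.4527, -0.0947, 0.2505]
tool_rot: [3.141, -0.0, 0.127]
force: [1.6, 0.3, -0.6]
grip_width: 0.085
finger_force: 0.0
clock: 2.2
position: [0.5463, 0.16, 0.25]
tool_rot: [-3.138, -0.001, 0.134]
force: [-1.0, 0.7, -0.2]
grip_width: 0.0851
finger_force: 0.0
2.2 [0.54628617 0.16000676 0.24996473] [-3.13822107e+00 -6.97245789e-04  1.33900554e-01] [-1.03129596  0.69894798 -0.18208754] [[-0.    -0.946 -0.323  0.083]
 [ 1.    -0.    -0.001 -0.   ]
 [ 0.    -0.323  0.946 -0.124]
 [ 0.     0.     0.     1.   ]]
```

View pics/w1.png

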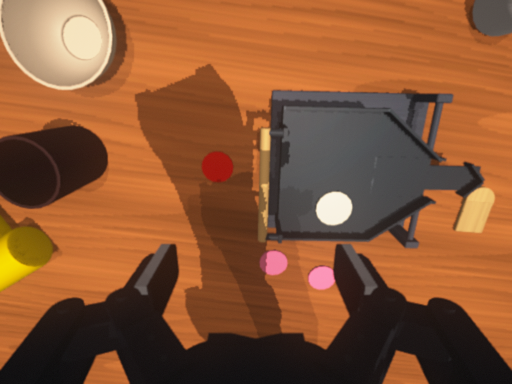

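The wrist view shows the handle upright from (265,128) to (262,241) between the open fingers, and the disc in the pan at (334,208). I'll measure the handle from here.

Run:
```python
from h import *
f=np.load("w1.npy",allow_pickle=True).item()
h=cv2.cvtColor(f["pixels"],cv2.COLOR_RGB2HSV)
print(h[160,264],h[200,263],h[200,250],h[200,275])
uv=np.array([(u,v) for v in range(110,260) for u in range(240,285)],float);X=bydepth(f,uv)
hh=np.array([h[int(v),int(u)] for u,v in uv]).astype(int)
k=(X[:,2]>.095)&(X[:,2]<.125)&(hh[:,2]>0);Y=X[k]
print(k.sum(),Y.mean(0),Y.min(0),Y.max(0),uv[k].min(0),uv[k].max(0))
for a in np.arange(.48,.62,.01):
    q=Y[abs(Y[:,0]-a)<.005]
    if len(q): print(a.round(2),len(q),q.mean(0).round(4),q.max(0).round(4))
# spout stop and end
uv=np.array([(u,v) for v in range(150,205) for u in range(425,490)],float);X=bydepth(f,uv);k=(X[:,2]>.053)&(X[:,2]<.08);Y=X[k]
for a in np.arange(-.11,-.05,.006):
    q=Y[abs(Y[:,1]-a)<.003]
    if len(q): print(a.round(3),len(q),q.min(0).round(4),q.max(0).round(4))
print(telemetry.observe()["position"])
```

```text
[ 17 145 165] [ 16 145 130] [ 11 181 111] [ 3 42 54]
1427 [0.54682205 0.1504213  0.11349707] [0.48409753 0.12506779 0.09513269] [0.604623   0.16408506 0.11667759] [258. 125.] [284. 242.]
0.48 6 [0.4846 0.1465 0.1137] [0.485  0.1501 0.115 ]
0.49 197 [0.4907 0.1385 0.1133] [0.495  0.1515 0.1161]
0.5 112 [0.4989 0.1425 0.1117] [0.5049 0.1528 0.1165]
0.51 90 [0.5102 0.1489 0.1138] [0.5149 0.1542 0.1161]
0.52 88 [0.5201 0.1501 0.1139] [0.5249 0.1549 0.1161]
0.53 83 [0.5302 0.1512 0.1141] [0.5348 0.1559 0.1163]
0.54 95 [0.5399 0.1521 0.114 ] [0.5449 0.1573 0.1165]
0.55 97 [0.5498 0.1537 0.1139] [0.5549 0.1587 0.1163]
0.56 109 [0.56   0.1547 0.1137] [0.565  0.16   0.1159]
0.57 102 [0.5701 0.1555 0.114 ] [0.5749 0.1605 0.1161]
0.58 104 [0.58  0.157 0.114] [0.5848 0.1619 0.1167]
0.59 124 [0.5903 0.1575 0.1137] [0.5949 0.1633 0.1158]
0.6 220 [0.5992 0.1519 0.113 ] [0.6046 0.1641 0.1161]
-0.104 8 [ 0.5693 -0.1027  0.0598] [ 0.581  -0.1011  0.0721]
-0.098 138 [ 0.5625 -0.1009  0.0563] [ 0.5862 -0.095   0.073 ]
-0.092 175 [ 0.5529 -0.0949  0.058 ] [ 0.5826 -0.089   0.0731]
-0.086 226 [ 0.55   -0.089   0.0559] [ 0.5887 -0.083   0.0736]
-0.08 177 [ 0.5527 -0.083   0.0574] [ 0.5898 -0.0771  0.0727]
-0.074 121 [ 0.5541 -0.077   0.0582] [ 0.5835 -0.071   0.0614]
-0.068 115 [ 0.5535 -0.0709  0.0579] [ 0.583  -0.065   0.0615]
-0.062 118 [ 0.5528 -0.0648  0.0583] [ 0.5822 -0.059   0.0623]
-0.056 121 [ 0.5515 -0.059   0.0582] [ 0.5817 -0.053   0.0616]
[0.54560955 0.15636067 0.24971286]
```

```bash
python3 -m crank '0.085 0 0 0.035 0 0 0;0.085 0 0 0.035 0 0 0;0.085 0 0 0.035 0 0 0;0.085 0 0 0.025 0 0 0;0.085 0 0 0.01 0 0 0;0.085 0 0 0 0 0 0;0.03 0 0 0 0 0 0;0.03 0 0 0 0 0 0' 20
python3 -m crank '0 0 0 0 0 0 0;0 0 0 0 0 0 0;0 0 0 0 0 0 0;0 0 0 0 0 0 0;0 0 0 0 0 0 0;0 0 0 0 0 0 0;0 0 0 0 0 0 0;0 0 0 0 0 0 0' 20
```

```text
clock: 2.92
position: [0.5464, 0.1525, 0.112]
tool_rot: [-3.141, -0.002, 0.127]
force: [0.5, -0.9, 0.9]
grip_width: 0.0633
finger_force: 0.0
clock: 3.58
position: [0.5458, 0.1523, 0.1108]
tool_rot: [3.141, -0.001, 0.127]
force: [-1.0, -2.2, 7.1]
grip_width: 0.0092
finger_force: 19.5
```

```bash
python3 -m crank '0 0 0.0015 -0.0048 0 0 0;0 0 0.0015 -0.0048 0 0 0;0 0 0.0015 -0.0048 0 0 0;0 0 0.0015 -0.0048 0 0 0;0 0 0.002 -0.0046 0 0 0;0 0 0.002 -0.0046 0 0 0;0 0 0.002 -0.0046 0 0 0;0 0 0.0019 -0.0046 0 0 0' 20
python3 -m crank '0 0 0.0024 -0.0044 0 0 0;0 0 0.0024 -0.0044 0 0 0;0 0 0.0024 -0.0044 0 0 0;0 0 0.0024 -0.0044 0 0 0;0 0 0.0028 -0.0042 0 0 0;0 0 0.0028 -0.0042 0 0 0;0 0 0.0029 -0.0041 0 0 0;0 0 0.0029 -0.0041 0 0 0'
python3 - <<'E'
from h import *
f=grab_frame("side");save(f,"s2.png",(190,100,320,260),3)
E
```

```text
clock: 4.25
position: [0.5473, 0.139, 0.1485]
tool_rot: [-3.141, -0.0, 0.127]
force: [0.8, 3.7, -3.3]
grip_width: 0.0093
finger_force: 19.5
clock: 4.92
position: [0.5496, 0.1189, 0.1829]
tool_rot: [-3.14, 0.0, 0.128]
force: [-2.1, 8.4, 0.0]
grip_width: 0.0091
finger_force: 19.7
```

View pics/s2.png

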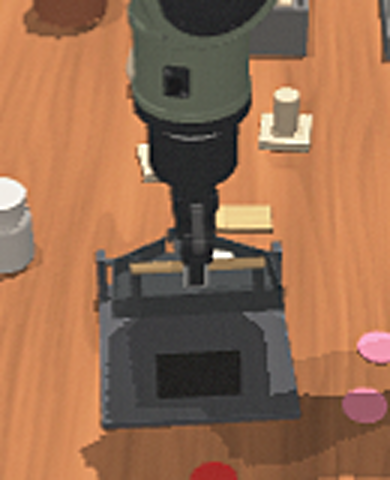

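The side crop shows the pan raised with the handle pinched at (195,266) and the disc just visible at (222,254). I'll continue to 0.6 rad and hold there.

```bash
python3 -m crank '0 0 0.0032 -0.0039 0 0 0;0 0 0.0032 -0.0039 0 0 0;0 0 0.0032 -0.0038 0 0 0;0 0 0.0033 -0.0038 0 0 0;0 0 0.0036 -0.0035 0 0 0;0 0 0.0036 -0.0035 0 0 0;0 0 0.0036 -0.0035 0 0 0;0 0 0.0037 -0.0035 0 0 0' 20
python3 -m crank '0 0 0 0 0 0 0;0 0 0 0 0 0 0;0 0 0 0 0 0 0;0 0 0 0 0 0 0;0 0 0 0 0 0 0;0 0 0 0 0 0 0;0 0 0 0 0 0 0;0 0 0 0 0 0 0'
python3 -m crank '0 0 0 0 0 0 0;0 0 0 0 0 0 0;0 0 0 0 0 0 0;0 0 0 0 0 0 0;0 0 0 0 0 0 0;0 0 0 0 0 0 0;0 0 0 0 0 0 0;0 0 0 0 0 0 0'
python3 - <<'E'
from h import *
s,f=wrist()
h=cv2.cvtColor(f["pixels"],cv2.COLOR_RGB2HSV).astype(int);m=((h[...,2]>150)&(h[...,1]<50)).astype(np.uint8)
n,l,st,c=cv2.connectedComponentsWithStats(m)
for i in range(1,n):
    if st[i,4]>60: print(st[i],c[i],bydepth(f,[c[i]]))
h=grab_frame("top");save(h,"t2.png",(200,140,340,240),3)
E
```

```text
clock: 5.63
position: [0.553, 0.0922, 0.2125]
tool_rot: [-3.14, -0.0, 0.129]
force: [-5.1, 10.2, 7.0]
grip_width: 0.0093
finger_force: 20.2
clock: 6.3
position: [0.553, 0.0921, 0.2125]
tool_rot: [-3.14, -0.0, 0.128]
force: [-4.6, 10.0, 8.7]
grip_width: 0.0093
finger_force: 20.4
clock: 6.97
position: [0.5531, 0.0921, 0.2125]
tool_rot: [-3.14, -0.0, 0.128]
force: [-4.1, 10.4, 8.0]
grip_width: 0.0091
finger_force: 20.4
[484   0  28  10 143] [497.96503497   4.67132867] [[ 0.73917036 -0.09783727  0.05978926]]
[  0  10  14  44 494] [ 5.46963563 33.53238866] [[0.66613277 0.38209013 0.00429988]]
[ 0 10 17 67 93] [11.69892473 44.21505376] [[0.65603115 0.37568473 0.00537335]]
[388 162  25  38 620] [400.41774194 181.0016129 ] [[ 0.56823248 -0.06446504  0.04921737]]
```

The disc is in the spout, at (0.568, -0.064, 0.049). Lowering along the same arc.

```bash
python3 -m crank '0 0 -0.0037 0.0035 0 0 0;0 0 -0.0036 0.0035 0 0 0;0 0 -0.0036 0.0035 0 0 0;0 0 -0.0036 0.0035 0 0 0;0 0 -0.0033 0.0038 0 0 0;0 0 -0.0032 0.0038 0 0 0;0 0 -0.0032 0.0039 0 0 0;0 0 -0.0032 0.0039 0 0 0' 20
python3 -m crank '0 0 -0.0029 0.0041 0 0 0;0 0 -0.0029 0.0041 0 0 0;0 0 -0.0028 0.0042 0 0 0;0 0 -0.0028 0.0042 0 0 0;0 0 -0.0024 0.0044 0 0 0;0 0 -0.0024 0.0044 0 0 0;0 0 -0.0024 0.0044 0 0 0;0 0 -0.0024 0.0044 0 0 0'
python3 -m crank '0 0 -0.0019 0.0046 0 0 0;0 0 -0.002 0.0046 0 0 0;0 0 -0.002 0.0046 0 0 0;0 0 -0.002 0.0046 0 0 0;0 0 -0.0015 0.0048 0 0 0;0 0 -0.0015 0.0048 0 0 0;0 0 -0.0015 0.0048 0 0 0;0 0 -0.0015 0.0045 0 0 0'
python3 -m crank '0 0 0 0 0 0 0;0 0 0 0 0 0 0;0.03 0 0 0 0 0 0;0.06 0 0 0 0 0 0;0.085 0 0 0 0 0 0;0.085 0 0 0 0 0 0;0.085 0 0 0 0 0 0;0.085 0 0 0 0 0 0'
```

```text
clock: 7.73
position: [0.55, 0.1186, 0.1827]
tool_rot: [-3.141, -0.001, 0.128]
force: [0.9, 4.2, 1.9]
grip_width: 0.0092
finger_force: 20.0
clock: 8.4
position: [0.5476, 0.139, 0.148]
tool_rot: [-3.141, -0.001, 0.127]
force: [2.4, 3.7, 0.8]
grip_width: 0.0092
finger_force: 20.2
clock: 9.07
position: [0.5459, 0.1523, 0.1103]
tool_rot: [3.141, -0.001, 0.127]
force: [4.8, 0.1, -1.5]
grip_width: 0.0095
finger_force: 20.4
clock: 9.73
position: [0.5455, 0.1524, 0.1106]
tool_rot: [3.142, 0.0, 0.127]
force: [0.0, -0.1, 0.3]
grip_width: 0.08
finger_force: 0.0
```

```bash
python3 -m crank '0.085 0 0 -0.03 0 0 0;0.085 0 0 -0.035 0 0 0;0.085 0 0 -0.035 0 0 0;0.085 -0.0007 0.037 0 0 0 0;0.085 -0.0007 0.037 0 0 0 0;0.085 -0.0007 0.037 0 0 0 0;0.085 -0.0007 0.037 0 0 0 0;0.085 -0.0007 0.037 0 0 0 0'
python3 -m crank '0.085 -0.0007 0.037 0 0 0 0;0.085 0 0 0 0 0 -6.87;0.085 0 0 0 0 0 -6.87;0.085 0 0 0 0 0 -6.87;0.085 0 0 0 0 0 -6.87;0.085 0 0 0 0 0 -6.87;0.085 0 0 0 0 0 -6.87;0.085 0 0 0 0 0 -6.87'
python3 -m crank '0.085 0 0 0 0 0 -6.87;0.085 0 0 0 0 0 -6.87;0.085 0 0 0 0 0 -6.87;0.085 0 0 0 0 0 -6.87;0.085 0 0 0 0 0 -6.87;0.085 0 0 0 0 0 -6.87;0.06 0 0 0 0 0 0;0.06 0 0 0 0 0 0'
cat > m.py <<'E'
from h import *
import sys
s,f=wrist();p=np.array(s["position"]);print(p,s["tool_rot"],s["qpos"][6]);save(f,sys.argv[1],s=1)
h=cv2.cvtColor(f["pixels"],cv2.COLOR_RGB2HSV).astype(int);m=((h[...,2]>140)&(h[...,1]<60)).astype(np.uint8)
n,l,st,c=cv2.connectedComponentsWithStats(m);Rt=Ro.from_euler("xyz",s["tool_rot"]).as_matrix()
for i in range(1,n):
    if st[i,4]>200:
        cn=max(cv2.findContours((l==i).astype(np.uint8),0,1)[0],key=len);e=cv2.fitEllipse(cn)
        X=onplane(f,[e[0]],.064)[0];print(st[i],np.round(e[0],1),e[1],"depthpt",bydepth(f,[e[0]])[0].round(4),"at.064",X.round(4),"tool",(Rt.T@(X-p)).round(4))
E
python3 m.py w2.png
```

```text
clock: 10.4
position: [0.5653, -0.0333, 0.2108]
tool_rot: [3.141, -0.0, 0.127]
force: [0.9, -0.5, -0.6]
grip_width: 0.0853
finger_force: 0.0
clock: 11.07
position: [0.5694, -0.0684, 0.2106]
tool_rot: [-3.142, 0.0, 0.972]
force: [-0.2, -0.2, -0.2]
grip_width: 0.0855
finger_force: 0.0
clock: 11.73
position: [0.5694, -0.0685, 0.2105]
tool_rot: [-3.141, -0.0, 1.682]
force: [0.3, -0.0, 0.2]
grip_width: 0.0635
finger_force: 0.0
[ 0.56939897 -0.06850126  0.21048868] [-3.14135851e+00 -2.90559819e-04  1.68170023e+00] -0.17748626789882635
[ 452    2   45   42 1576] [473.8  22.1] (40.569095611572266, 50.6601448059082) depthpt [0.7711 0.1109 0.0207] at.064 [0.7419 0.0976 0.064 ] tool [0.146  0.1898 0.1465]
[ 235  163   41   40 1162] [255.3 183.6] (36.97824478149414, 39.34681701660156) depthpt [ 0.5688 -0.07    0.065 ] at.064 [ 0.5688 -0.0703  0.064 ] tool [-0.0017 -0.0008  0.1465]
[400 201  23  45 316] [428.6 223.4] (44.27457046508789, 54.618003845214844) depthpt [ 0.7451 -0.0858  0.0856] at.064 [ 0.7612 -0.0945  0.064 ] tool [-0.0472  0.1878  0.1464]
[ 418  211   55   49 2072] [445.1 235.2] (44.50358581542969, 57.24772644042969) depthpt [ 0.7665 -0.0971  0.0854] at.064 [ 0.7843 -0.1067  0.064 ] tool [-0.0618  0.2094  0.1464]
[479 245  33  49 560] [494.6 267.1] (20.479698181152344, 51.38716125488281) depthpt [ 0.9014 -0.1639  0.0239] at.064 [ 0.8572 -0.1408  0.064 ] tool [-0.1038  0.2781  0.1464]
[477 295  35  57 246] [476.4 319.6] (52.42864227294922, 78.68927001953125) depthpt [ 0.9353 -0.2713  0.0019] at.064 [ 0.8651 -0.2179  0.064 ] tool [-0.1812  0.2774  0.1464]
```

View pics/w2.png

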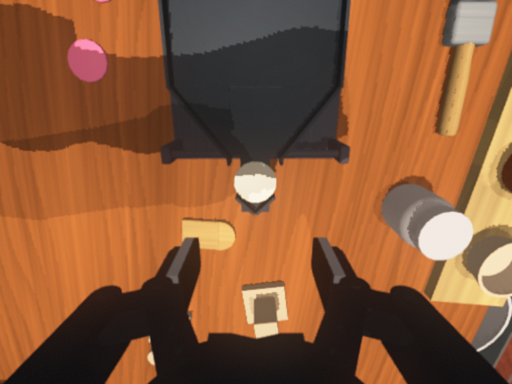

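The wrist view shows the disc at (255,183), seated against the V stop. I'll correct by (-1.5, -0.8) mm, descend with a 60 mm opening, then pinch.

```bash
python3 -m crank '0.06 -0.0015 -0.0008 0.03 0 0 0;0.06 0 0 0.035 0 0 0;0.06 0 0 0.035 0 0 0;0.06 0 0 0.025 0 0 0;0.06 0 0 0.015 0 0 0;0.06 0 0 0.007 0 0 0;0.06 0 0 0 0 0 0;0.06 0 0 0 0 0 0' 20
python3 -m crank '0.05 0 0 0 0 0 0;0.046 0 0 0 0 0 0;0.03 0 0 0 0 0 0;0.03 0 0 0 0 0 0;0.03 0 0 0 0 0 0;0.03 0 0 0 0 0 0;0.03 0 0 0 0 0 0;0.03 0 0 0 0 0 0' 20
```

```text
clock: 12.45
position: [0.5693, -0.0697, 0.0643]
tool_rot: [3.141, 0.0, 1.685]
force: [1.0, -0.2, 0.8]
grip_width: 0.0597
finger_force: 0.0
clock: 13.12
position: [0.5695, -0.07, 0.0648]
tool_rot: [3.14, 0.001, 1.685]
force: [-2.7, -0.2, 9.7]
grip_width: 0.0426
finger_force: 19.1
```

```bash
python3 -m crank '0.03 0 0 -0.003 0 0 0;0.03 0 0 -0.005 0 0 0;0.03 0 0 -0.01 0 0 0;0.03 0 0 -0.015 0 0 0;0.03 0 0 -0.02 0 0 0;0.03 0 0 -0.02 0 0 0;0.03 0 0 -0.01 0 0 0;0.03 0 0 0 0 0 0'
python3 m.py w3.png
python3 - <<'E'
from h import *
f=grab_frame("top");R=np.array(f["R"])
# round post top, fresh
uv=np.array([(u,v) for v in range(205,235) for u in range(365,395)],float);X=bydepth(f,uv);k=(X[:,2]>.052)&(X[:,2]<.068)
print(X[k].mean(0),(X[k].min(0)+X[k].max(0))/2)
E
```

```text
clock: 13.78
position: [0.57, -0.07, 0.1493]
tool_rot: [3.138, 0.001, 1.685]
force: [0.4, 0.5, 0.6]
grip_width: 0.0427
finger_force: 20.4
[ 0.56996741 -0.07001414  0.14930125] [3.13801912e+00 9.90306244e-04 1.68545104e+00] -0.22457419080568608
[499   0  13  31 296] [506.3  17.9] (10.895625114440918, 36.30043411254883) depthpt [0.757  0.098  0.0202] at.064 [0.7227 0.0833 0.064 ] tool [0.1349 0.169  0.0858]
[ 427  220   71   59 1105] [465.5 250.1] (53.190452575683594, 69.32471466064453) depthpt [ 0.7432 -0.0847  0.0797] at.064 [ 0.7582 -0.0927  0.064 ] tool [-0.044   0.1841  0.086 ]
[ 216  223   80   72 4447] [255.5 258.4] (70.47321319580078, 78.84939575195312) depthpt [ 0.569  -0.0668  0.1482] at.064 [ 0.5755 -0.1208  0.064 ] tool [-0.051  -0.0006  0.0854]
[ 457  240   55   59 2631] [486.8 270.2] (51.63759231567383, 64.92835235595703) depthpt [ 0.7628 -0.0982  0.0854] at.064 [ 0.7859 -0.1108  0.064 ] tool [-0.0652  0.2096  0.0861]
[240 320  48  15 302] [264.6 327.4] (12.719036102294922, 51.869476318359375) depthpt [ 0.6015 -0.2491  0.0123] at.064 [ 0.5932 -0.197   0.064 ] tool [-0.1288  0.0082  0.0855]<stdin>:5: RuntimeWarning: Mean of empty slice.
  ret = um.true_divide(
Traceback (most recent call last):
ValueError: zero-size array to reduction operation minimum which has no identity
```

View pics/w3.png

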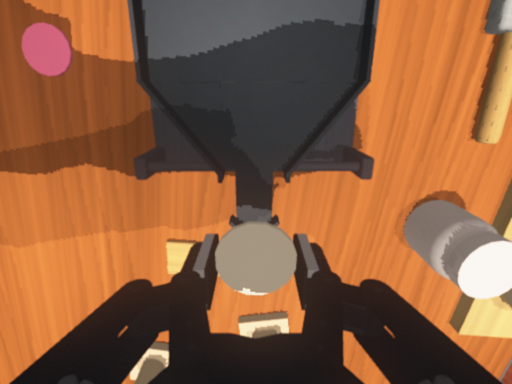

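The disc is held between the pads at (256,258), clear of the spout. I'll fit its plane for tilt and centre.

```bash
cat > d.py <<'E'
from h import *
s,f=wrist();p=np.array(s["position"]);Rt=Ro.from_euler("xyz",s["tool_rot"]).as_matrix()
uv=np.array([(u,v) for v in range(205,310) for u in range(205,310)],float);X=bydepth(f,uv);T=(X-p)@Rt
h=cv2.cvtColor(f["pixels"],cv2.COLOR_RGB2HSV).astype(int);hh=np.array([h[int(v),int(u)] for u,v in uv])
k=(abs(T[:,2])<.012)&(hh[:,1]<70)&(hh[:,2]>80)&(abs(T[:,1])<.0235);Y=X[k]
A=np.c_[Y[:,:2],np.ones(len(Y))];c,*_=np.linalg.lstsq(A,Y[:,2],rcond=None);print("pos",p,"rot",s["tool_rot"],"n",k.sum(),"slope",c[:2],"resid",np.std(A@c-Y[:,2]))
t=T[k];print("tool min",t.min(0),"max",t.max(0),"mid",(t.min(0)+t.max(0))/2,"mean",t.mean(0),"world mean",Y.mean(0))
E
python3 d.py
```

```text
pos [ 0.56885135 -0.07005589  0.1467458 ] rot [3.14115193e+00 3.10884524e-04 1.68554894e+00] n 4739 slope [ 0.00331643 -0.00359169] resid 0.0010682705680708858
tool min [-0.02005067 -0.02349542 -0.01148766] max [0.02387985 0.02348152 0.01170293] mid [ 1.91459379e-03 -6.95104743e-06  1.07631326e-04] mean [ 0.00360261 -0.00035971  0.00100358] world mean [ 0.56808198 -0.06651842  0.14574094]
```

```bash
python3 -m crank '0.03 -0.0124 -0.0066 0 0 0 0;0.03 -0.0198 -0.0105 0 0 0 0;0.03 -0.0247 -0.0131 0 0 0 0;0.03 -0.0247 -0.0131 0 0 0 0;0.03 -0.0247 -0.0131 0 0 0 0;0.03 -0.0247 -0.0131 0 0 0 0;0.03 -0.0247 -0.0131 0 0 0 0;0.03 -0.0247 -0.0131 0 0 0 0'
python3 -m crank '0.03 -0.0247 -0.0131 0 0 0 0;0.03 -0.0198 -0.0105 0 0 0 0;0.03 -0.0148 -0.0079 0 0 0 0;0.03 -0.0074 -0.0039 0 0 0 0;0.03 0 0 0 0 0 0;0.03 0 0 0 0 0 0;0.03 0 0 0 0 0 0;0.03 0 0 0 0 0 0'
python3 d.py
python3 - <<'E'
from h import *
g=grab_frame("side");save(g,"s3.png",(230,90,330,180),5)
print(proj(g,[[.4672,-.3281,.06],[.603,-.2665,.06]])-[230,90])
E
```

```text
clock: 14.6
position: [0.493, -0.2617, 0.1457]
tool_rot: [-3.14, -0.001, 1.685]
force: [0.4, 0.1, -0.3]
grip_width: 0.0427
finger_force: 20.4
clock: 15.27
position: [0.4676, -0.3291, 0.1465]
tool_rot: [3.141, -0.0, 1.688]
force: [-0.5, 0.1, 0.1]
grip_width: 0.0427
finger_force: 20.4
pos [ 0.46761385 -0.32908783  0.14654516] rot [ 3.14142595e+00 -4.89934103e-04  1.68763008e+00] n 4606 slope [0.00073324 0.00144944] resid 0.0008788493389657826
tool min [-0.01963209 -0.0218446  -0.0111093 ] max [0.02397862 0.0234924  0.01140918] mid [0.00217327 0.0008239  0.00014994] mean [ 0.00327531 -0.0004762   0.00095956] world mean [ 0.4667592  -0.32588988  0.14558712]
[[54.84990127 41.07743393]
 [15.0382172  50.37075164]]
```

View pics/s3.png

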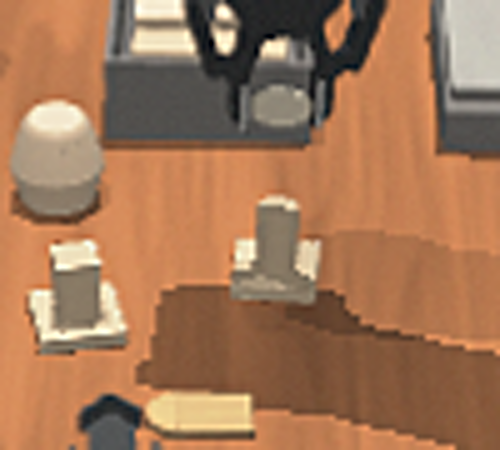

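The side crop shows the disc held above the round post, at (282,105). The post top is at (279,203), about 1 px from its projected position. Descending to about 2.5 mm above contact.

```bash
python3 -m crank '0.03 -0.0015 -0.0008 0.01 0 0 0;0.03 0 0 0.018 0 0 0;0.03 0 0 0.018 0 0 0;0.03 0 0 0.016 0 0 0;0.03 0 0 0.01 0 0 0;0.03 0 0 0.005 0 0 0;0.03 0 0 0.002 0 0 0;0.03 0 0 0 0 0 0'
python3 -m crank '0.03 0 0 0.0005 0 0 0;0.03 0 0 0.0005 0 0 0;0.03 0 0 0.0005 0 0 0;0.03 0 0 0.0005 0 0 0;0.03 0 0 0 0 0 0;0.03 0 0 0 0 0 0;0.03 0 0 0 0 0 0;0.03 0 0 0 0 0 0'
```

```text
clock: 16.03
position: [0.4665, -0.3318, 0.0675]
tool_rot: [-3.142, -0.0, 1.686]
force: [0.4, 0.3, 0.1]
grip_width: 0.0429
finger_force: 20.4
clock: 16.7
position: [0.4664, -0.332, 0.0656]
tool_rot: [3.142, 0.0, 1.686]
force: [0.6, 0.2, -0.7]
grip_width: 0.0426
finger_force: 20.4
```

```bash
python3 -m crank '0.03 0 0 0.0005 0 0 0;0.03 0 0 0 0 0 0;0.03 0 0 0.0005 0 0 0;0.03 0 0 0 0 0 0;0.03 0 0 0 0 0 0;0.03 0 0 0 0 0 0;0.03 0 0 0 0 0 0;0.03 0 0 0 0 0 0'
```

```text
clock: 17.37
position: [0.4664, -0.332, 0.0649]
tool_rot: [-3.142, 0.0, 1.686]
force: [-2.1, 0.5, 6.8]
grip_width: 0.0424
finger_force: 20.8
```

```bash
python3 -c "
from h import *
for i in range(5):
  grab_frame('side');s=telemetry.observe();print(s['position'],s['force'])"
```

```text
[ 0.4664539  -0.33196418  0.06489829] [-2.43052543  1.55500737  7.93208446]
[ 0.46643515 -0.33194394  0.06488293] [-2.43015583  1.04587752  7.33550308]
[ 0.46641115 -0.3319268   0.06488085] [-2.77730009  1.5933007   5.99441201]
[ 0.46642396 -0.33196609  0.06487276] [-1.85185532  0.69334402  6.83833026]
[ 0.46637442 -0.3319592   0.0648545 ] [-2.24896956  1.90948831  6.56826899]
```

Contact at about 7 N, at the expected height. Releasing, then lifting straight up.

```bash
python3 -m crank '0.044 0 0 0 0 0 0;0.045 0 0 0 0 0 0;0.047 0 0 0 0 0 0;0.05 0 0 0 0 0 0;0.055 0 0 0 0 0 0;0.06 0 0 0 0 0 0;0.065 0 0 0 0 0 0;0.065 0 0 0 0 0 0'
python3 -m crank '0.065 0 0 -0.005 0 0 0;0.065 0 0 -0.01 0 0 0;0.065 0 0 -0.02 0 0 0;0.065 0 0 -0.03 0 0 0;0.065 0 0 -0.03 0 0 0;0.065 0 0 -0.03 0 0 0;0.065 0 0 -0.02 0 0 0;0.065 0 0 0 0 0 0'
python3 m.py w4.png
python3 - <<'E'
from h import *
g=grab_frame("side");save(g,"s4.png",(200,90,330,260),3)
E
```

```text
clock: 18.28
position: [0.4664, -0.3319, 0.0646]
tool_rot: [3.142, -0.0, 1.686]
force: [0.1, 0.3, 0.3]
grip_width: 0.0648
finger_force: 0.0
clock: 18.95
position: [0.4679, -0.3326, 0.2147]
tool_rot: [3.137, 0.004, 1.686]
force: [1.2, -1.3, -0.5]
grip_width: 0.0647
finger_force: 0.0
[ 0.46791193 -0.33264643  0.21470005] [3.13688524 0.00424469 1.68570658] 0.3277123957387301
[ 233  163   41   34 1006] [252.  180.3] (29.845447540283203, 42.275779724121094) depthpt [ 0.4644 -0.3331  0.0642] at.064 [ 0.4644 -0.3332  0.064 ] tool [ 0.0005 -0.0042  0.1507]
[   5  289   79   72 2872] [ 36.8 315.8] (64.16606140136719, 78.7447509765625) depthpt [ 0.2033 -0.5538  0.053 ] at.064 [ 0.2131 -0.5421  0.064 ] tool [-0.1782 -0.2778  0.1502]
[105 340  34  44 888] [125.5 368.1] (28.019311904907227, 49.87759780883789) depthpt [ 0.3161 -0.6356  0.0527] at.064 [ 0.3216 -0.6203  0.064 ] tool [-0.2684 -0.179   0.151 ]
```

View pics/s4.png

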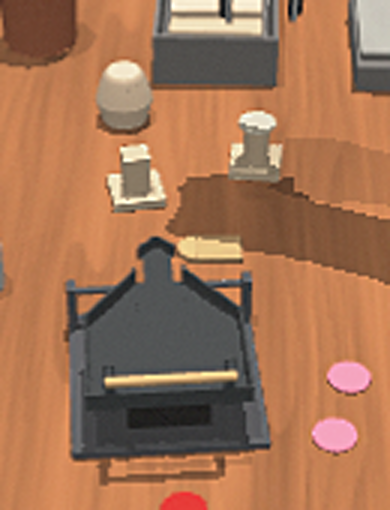

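View pics/w4.png

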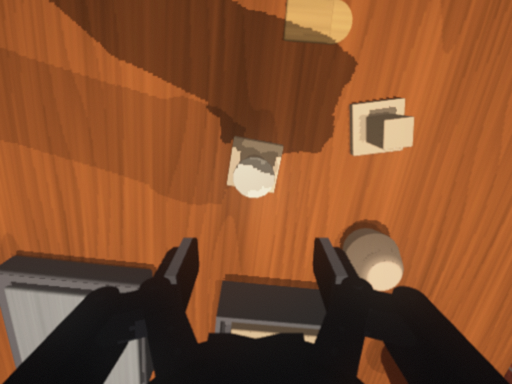

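The wrist and side views show the disc lying on the round post, at (252,180) and (258,121). To check the centring I'll move aside and compare in the top camera with the post top measured there earlier (0.4672, -0.3281).

```bash
python3 -m crank '0.065 0.02 0 -0.01 0 0 0;0.065 0.03 0 0 0 0 0;0.065 0.03 0 0 0 0 0;0.065 0.03 0 0 0 0 0;0.065 0.03 0 0 0 0 0;0.065 0.03 0 0 0 0 0;0.065 0.02 0 0 0 0 0;0.065 0 0 0 0 0 0'
python3 -m crank '0.065 0.03 0 0 0 0 0;0.065 0.03 0 0 0 0 0;0.065 0.03 0 0 0 0 0;0.065 0.03 0 0 0 0 0;0.065 0.03 0 0 0 0 0;0.065 0.02 0 0 0 0 0;0.065 0 0 0 0 0 0;0.065 0 0 0 0 0 0'
python3 - <<'E'
from h import *
f=grab_frame("top")
uv=np.array([(u,v) for v in range(200,240) for u in range(360,400)],float);X=bydepth(f,uv);k=(X[:,2]>.052)&(X[:,2]<.075);Y=X[k]
print(k.sum(),Y.mean(0),(Y.min(0)+Y.max(0))/2)
A=np.c_[Y[:,:2],np.ones(len(Y))];print(np.linalg.lstsq(A,Y[:,2],rcond=None)[0])
k=(X[:,2]>.005)&(X[:,2]<.02);Y=X[k];r=cv2.minAreaRect(Y[:,:2].astype(np.float32));print("foot",r)
E
```

```text
clock: 19.72
position: [0.4439, -0.1393, 0.2193]
tool_rot: [-3.141, -0.001, 1.691]
force: [0.5, 0.4, 0.0]
grip_width: 0.065
finger_force: 0.0
clock: 20.38
position: [0.4248, 0.0261, 0.2192]
tool_rot: [-3.141, -0.0, 1.688]
force: [0.5, -0.1, 0.4]
grip_width: 0.0652
finger_force: 0.0
180 [ 0.46696048 -0.32910023  0.06450227] [ 0.46770094 -0.3296333   0.06457517]
[ 0.00044625 -0.01631988  0.05892302]
foot ((0.46709752082824707, -0.33416545391082764), (0.11121177673339844, 0.11619825661182404), 3.2142884731292725)
```

The disc centre (0.467, -0.329) is about 1 mm from the post axis. It lies flat with its top at z = 0.0645, and the pan is level. Handing in.

```bash
python3 -c "
from h import *
print(bot.job_done())"
```

```text
the job is handed in; nothing more can be done
None
```

The job is handed in: the disc lies flat on the round kiln post, measured about 1 mm off centre, with the pan back level and the arm clear of everything; the hand-in call did not report a verdict.

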